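# Slide a loaded tube rack round the clutter and home into the code reader

### The job

Push the rack of sample tubes across the desk, round the rolls and straight into the bay of the code reader, long side first, until it is fully home against the back stop and the plunger there is pressed in; then leave it. Keep the rack flat on the desk without gripping or lifting it, and push it gently all the way, never harder than about 15 N, also when it meets the stop, whose setting you have to feel for. Its tubes stand loose and must stay upright in it, and neither the rack nor the arm may touch the label roll, the tape roll or the white carton.

Things in the scene. Friction and masses are not known exactly. Their poses are not given: they have to be found in the camera images.
- rack_center (a point): Centre (29 mm above the desk) of the clear plastic grid rack: 88 mm along its x, 174 mm along its y, 58 mm high, loose, about 0.3 kg plus five 16 g tubes. It starts left or right of the bay, roughly parallel to it, its +x side to the back. Its 174 mm sides are walls from 26 to 58 mm above the desk, open below but for a 4 mm floor plate; its 88 mm ends are walls from the desk up.
- bay: Tube-rack code reader, fixed: white housing, before it a bay between two aluminium rails 30 mm high. Origin on the desk in the middle of the bay's mouth; x runs into the bay, y to the left. Guide faces at y = -87 and +91 mm (4 mm play for the rack); lead-ins flare out by about 16 mm from x = 0 to -40 mm. Whole reader within y = +-125 mm; housing front at x = 134 mm, 116 mm high.
- stop_range (a point): Middle of the range, 105 mm inside the mouth and 42 mm above the desk, in which the back stop is clamped by hand: its two sprung rubber buffers (together 6 N per mm, 2 mm of give, then rigid) stand up to 13 mm nearer or farther than this point, a setting that is not measured. Axes as the bay's. Rack home = its far 174 mm side against both buffers, its centre 44 mm before them.
- leaf (a joint): Steel leaf spring just inside the left guide: 0 = sprung out into the bay, about 0.1 rad with the rack beside it. Presses the rack to the right with 1 to 3 N and adds a few newtons of drag (drag of the rack in the bay 1 to 7 N in all).
- plunger (a joint): Rack-present plunger in the middle of the back stop, 42 mm above the desk: 0 = sprung out 4 mm in front of the buffers, 0.004 = pressed in level with the buffers (rack home), more when they give. Spring 0.4 to 1.1 N; the rack's friction holds it pressed.
- label_roll: Big roll of yellowish labels lying flat, 100 mm across, 55 mm high, fixed, beside the bay's mouth on one side. Origin at the centre of its underside.
- tape_roll: Roll of brown packing tape lying flat, 94 mm across, 48 mm high, fixed, beside the bay's mouth on the other side. Origin at the centre of its underside.
- white_box: White carton, 68 mm along its x, 105 mm along its y, 92 mm high, fixed, on the other side of the bay than the rack. Origin at the centre of its underside.
- sample_0_mid (a point): Middle (50 mm above its foot) of one of the five closed sample tubes, 16 mm thick, 99 mm long with its 19 mm cap, standing loose in the rack in cell (10, 33) mm of the rack's own x, y, cap 103 mm above the desk; z along the tube.
- sample_1_mid (a point): Middle (50 mm above its foot) of one of the five closed sample tubes, 16 mm thick, 99 mm long with its 19 mm cap, standing loose in the rack in cell (32, 33) mm of the rack's own x, y, cap 103 mm above the desk; z along the tube.
- sample_2_mid (a point): Middle (50 mm above its foot) of one of the five closed sample tubes, 16 mm thick, 99 mm long with its 19 mm cap, standing loose in the rack in cell (32, -10) mm of the rack's own x, y, cap 103 mm above the desk; z along the tube.
- sample_3_mid (a point): Middle (50 mm above its foot) of one of the five closed sample tubes, 16 mm thick, 99 mm long with its 19 mm cap, standing loose in the rack in cell (10, -10) mm of the rack's own x, y, cap 103 mm above the desk; z along the tube.
- sample_4_mid (a point): Middle (50 mm above its foot) of one of the five closed sample tubes, 16 mm thick, 99 mm long with its 19 mm cap, standing loose in the rack in cell (-10, -10) mm of the rack's own x, y, cap 103 mm above the desk; z along the tube.

How it is judged:
By the outcome, as a careful person would: the job done as asked, in the order asked, and still so for the second after the job is handed in, with the robot touching nothing.
It also fails if it takes over 72 s, if anything falls off the work surface, if the arm or the gripper's body presses on something with over 40 N, if the wrist force passes 120 N, or if a joint passes its speed limit or range.

### The arm

A 6-joint arm with a two-finger parallel gripper is mounted at the origin on a cart in front of the work surface, level with it; the furniture and walls round the work are solid. World frame = base frame: x ahead of the robot, y to its left, z up, the work surface at z = 0. Lengths are in mm, angles in rad, forces in N, time in s.
With the tool pointing down it reaches from about 350 to 875 mm from the base axis. Payload 4.2 kg.
Tool frame: the origin (TCP) lies on the centre line of the jaws, within the pads' length; the fingertips stand 14 mm ahead of it and the grasp point (between the pads) lies 5 mm behind it; z points along the fingers, y is the line along which they close (so a half turn about z gives the same grasp; the last joint's range is limited). The gripper opens to 87 mm and grips with 3 to 60 N. Pads are 19 mm wide; open, the fingers measure 117 mm over their backs; the gripper's body (75 mm by 190 mm) begins 51 mm behind the grasp point.
Start: joints at [-0.871, 0.385, 0.008, 0, -1.194, -0.259], TCP at [266.676, -565.228, 236.55] pointing down, gripper open.
Joint ranges: [-3.14, 3.14], [-1.21, 2.06], [-1.07, 1.41], [-3.16, 2.05], [-2.99, -0.16], [-3.1, 3.1]. Speed limits (rad/s): [2.79, 2.79, 3.14, 3.14, 3.14, 3.14].

### API

Orientations are given as a unit quaternion [x, y, z, w].
In Python, from plant import arm gives the robot as it stands.
- The arm moves only by the tool jog_arm, never from a script. Its argument "targets" is a list of rows, each a list of 7 numbers: the shift along the tool's x, y, z in units of 25 mm (1.0 is 25 mm), then the turn, a rotation vector about the tool's x, y, z in units of 5 degrees (1.0 is 5 degrees), then the opening, from 0 (shut) to 1 (fully open). In form: [[x, y, z, wx, wy, wz, gripper], ...]. A call has 1 to 8 rows; each row shifts and turns the commanded pose from where the row before left it, along the tool's axes as they then stand; what a row does not reach is not made up. A row lasts 1/12 s, in which the tool goes at most 41.7 mm and 7.16 degrees, less where a joint would pass 70% of its speed; a pose out of reach is approached as far as the arm can. A call is refused whole if a number of a shift passes 1 or a number of a turn 1, either way. A call with a gripper value outside its range is refused whole. The fingers move at their own pace and stop on an object; "grip_force" is the grip in N (left out, the last holds). Time passes only in rows, so rows that do not move let the fingers close. It gives the time, the measured TCP pose, the force, the opening and the grip force at its end, in the units of the state.
- arm.get_state(): the state, without advancing time (a new reading comes with each control period).
- arm.snapshot(name): name is "side" or "top"; returns a dict with "color" (384x512x3 uint8, red, green, blue), "fov_y" (degrees; the focal length in pixels is half the picture's height over the tangent of half this angle, whatever the lens; pixels are square), "cx", "cy" (the principal point, pixels), "dist" ([k1, k2, p1, p2, k3] as OpenCV has them; the pictures are not rectified), "cam_to_world" (4x4, takes a point from camera to world coordinates). Camera axes: x right, y up, looking along -z (the intrinsics and any distortion apply to the point x, -y, -z); pixel columns grow to the right and rows downward; lengths in mm; the calibration is good to about 2 mm. A picture is of the moment at which its call begins. There is no depth.
- arm.finish_job(): hands the job in; it is judged then, once.
The state is a dict: "t": time; "joint_positions": joint angles; "qvel": joint speeds; "tau": joint torques, N m; "ee_pos": TCP position; "tool_rot": TCP orientation; "force": force on the tool from outside, world axes, zero at the start; "moment": the same for the moment, N m; "gripper_width": finger opening in mm; "grip_force": force on a finger pad.
Only numpy, scipy, OpenCV 4.12 (cv2) and the standard library are available. Lean on these libraries where they do the work, as an engineer would, in place of code of your own. Each camera call takes 0.05 s, during which the arm holds its last target. There are 200 camera calls.

## Working session

There is one attempt and no reset: what is moved stays moved. The work goes in short steps, Python scripts to look and compute and a tool call to move; the robot and the scene stay as the last step left them, time stands still between calls to the robot, and variables do not carry over. Pictures are saved under pics/ and viewed, at most 10 in all, crops included, and the job is handed in when it is done.

Besides the shell and the picture viewer there is one more tool, called after "Call:" as a command line: name --pt "numbers of a row" for each row, then --argument value for the rest. jog_arm: Moves the arm, as the interface text tells. Its arguments: {"type":"object","properties":{"targets":{"type":"array","items":{"type":"array","items":{"type":"number"}}},"grip_force":{"type":"number"}},"required":["targets"]}

```bash
ls; mkdir -p pics; python3 - <<'E'
from plant import arm
import cv2,numpy as np,pickle
for n in("side","top"):
    s=arm.snapshot(n); pickle.dump(s,open(f"pics/{n}0.pkl","wb"))
    cv2.imwrite(f"pics/{n}0.png",cv2.resize(s["color"][:,:,::-1],(800,600)))
    print(n,s["fov_y"],s["cx"],s["cy"],s["dist"],np.round(s["cam_to_world"],3).tolist())
s=arm.get_state();print(s)
E
```

```text
pics
side 56.68241662909004 255.74040016114284 196.58760235607866 [0.00259996 0.         0.         0.         0.        ] [[0.997, 0.06, -0.05, 544.981], [-0.076, 0.604, -0.794, -779.972], [-0.017, 0.795, 0.606, 671.907], [0.0, 0.0, 0.0, 1.0]]
top 48.01846070224083 254.7893964906704 183.29833557253613 [-0.11637214  0.          0.          0.          0.        ] [[0.007, 0.987, -0.163, 400.902], [-1.0, 0.005, -0.01, -17.072], [-0.009, 0.163, 0.987, 1317.254], [0.0, 0.0, 0.0, 1.0]]
{'t': 0.1, 'joint_positions': array([-8.71418896e-01,  3.85486147e-01,  6.78026544e-03, -4.24846082e-04,
       -1.19400226e+00, -2.58579863e-01]), 'qvel': array([ 0.00188014, -0.00085209,  0.00293317,  0.00074491,  0.00136642,
        0.00073942]), 'tau': array([-3.49989723e-04, -3.91689706e+01,  1.87935930e+01,  4.23187315e+00,
        1.34976214e-02, -6.68655275e-05]), 'ee_pos': array([ 266.45275988, -564.8006975 ,  235.57350943]), 'tool_rot': array([-2.18542220e-01,  9.75827006e-01,  9.39334525e-04, -2.65325483e-04]), 'force': array([-0.09022545,  0.3805199 ,  0.05062374]), 'moment': array([-0.00233204,  0.01802159,  0.04910408]), 'grip_force': 0.0, 'gripper_width': 87.15734487892762}
```

View pics/side0.png

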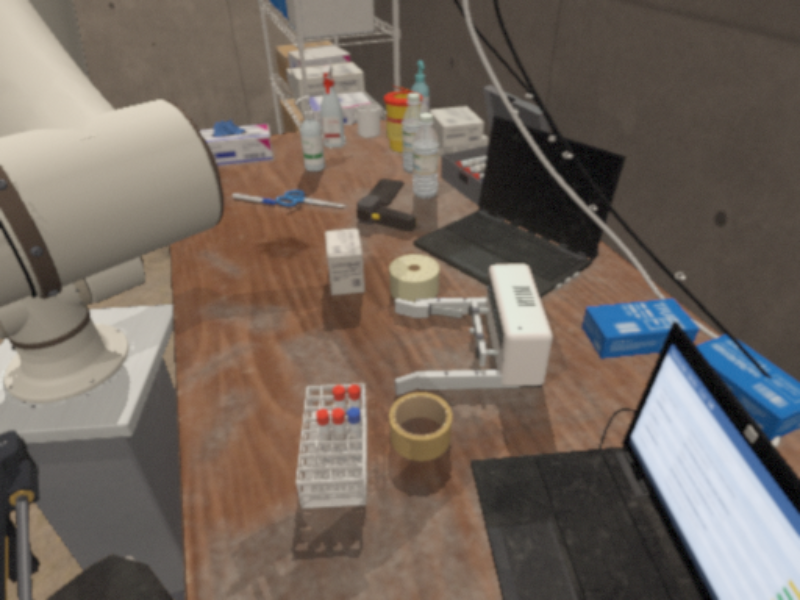

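View pics/top0.png

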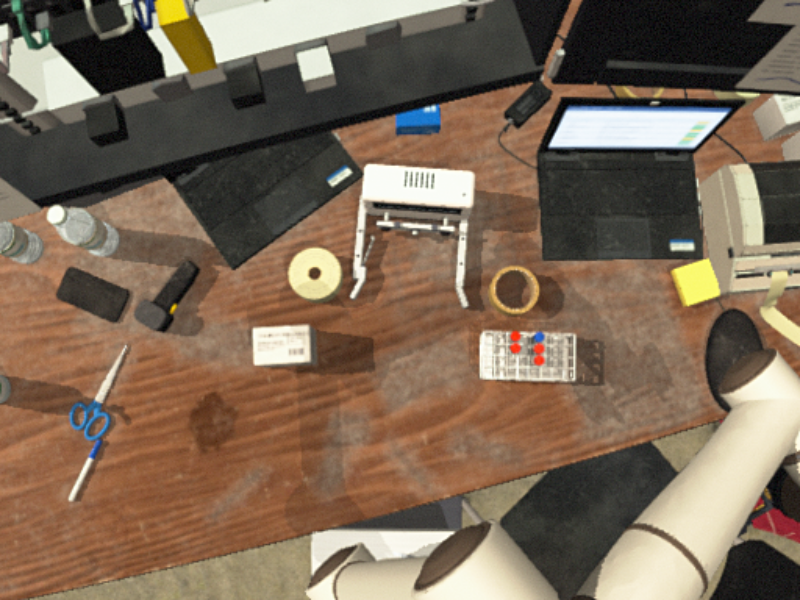

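The pictures show the rack right of the bay: in the top view it is at (528,356), the bay mouth is about (408,290), the label roll (315,273), the tape roll (514,290) and the carton (283,346).

```bash
cat > h.py <<'E'
import cv2,numpy as np,pickle
def K(s):
    f=s["color"].shape[0]/2/np.tan(np.radians(s["fov_y"]/2))
    return np.array([[f,0,s["cx"]],[0,f,s["cy"]],[0,0,1.]])
def cast(s,px,z):
    u=cv2.undistortPoints(np.array(px,float).reshape(-1,1,2),K(s),np.array(s["dist"])).reshape(-1,2)
    M=s["cam_to_world"]; d=np.c_[u[:,0],-u[:,1],-np.ones(len(u))]@M[:3,:3].T
    o=M[:3,3]; return o+d*((z-o[2])/d[:,2])[:,None]
def proj(s,P):
    M=np.array(s["cam_to_world"]);c=(np.array(P,float)-M[:3,3])@M[:3,:3]
    c=c*[1,-1,-1]; return cv2.projectPoints(c.reshape(-1,1,3),np.zeros(3),np.zeros(3),K(s),np.array(s["dist"]))[0].reshape(-1,2)
E
python3 - <<'E'
from h import *
for n,(x0,y0,x1,y1) in {"top":(155,95,385,260),"side":(180,160,380,335)}.items():
    s=pickle.load(open(f"pics/{n}0.pkl","rb"));c=s["color"][y0:y1,x0:x1,::-1]
    k=3.4;cv2.imwrite(f"pics/{n}c.png",cv2.resize(c,None,fx=k,fy=k,interpolation=cv2.INTER_CUBIC))
    hsv=cv2.cvtColor(s["color"],cv2.COLOR_RGB2HSV)
    H,S,V=hsv[...,0].astype(int),hsv[...,1],hsv[...,2]
    for nm,m,z in(("red",((H<6)|(H>174))&(S>170)&(V>120),103),("blue",(abs(H-110)<12)&(S>130)&(V>100),103)):
        N,l,st,ce=cv2.connectedComponentsWithStats(m.astype(np.uint8))
        for i in range(1,N):
            if 8<st[i,4]<150:
                print(n,nm,st[i,4],ce[i].round(1),cast(s,[ce[i]],z)[0].round(0))
E
```

```text
top red 29 [329.5 214.6] [ 513. -217.  103.]
top red 32 [329.4 222.6] [ 491. -217.  103.]
top red 61 [344.6 226.5] [ 480. -259.  103.]
top red 11 [485.4 321.5] [ 208. -661.  103.]
top red 83 [487.5 334.3] [ 172. -667.  103.]
top blue 9 [96.7  2. ] [1190.  508.  103.]
top blue 26 [215.  109.8] [821. 114. 103.]
top blue 30 [436.  153.5] [ 694. -538.  103.]
top blue 26 [344.7 215.3] [ 511. -260.  103.]
top blue 35 [ 60.6 287.2] [299. 545. 103.]
side red 19 [209.5  53.4] [ 435. 1312.  103.]
side red 60 [251.6  63.5] [ 658. 1098.  103.]
side red 44 [226.2 250.4] [ 513. -224.  103.]
side red 41 [216.6 250.9] [ 491. -224.  103.]
side red 38 [206.  266.3] [ 470. -266.  103.]
side red 41 [216.2 265.8] [ 491. -267.  103.]
side blue 46 [178.8   2.9] [ 104. 3017.  103.]
side blue 23 [188.1 126.7] [383. 399. 103.]
side blue 10 [171.7 128.6] [326. 390. 103.]
side blue 63 [418.3 197.3] [1012.  -80.  103.]
side blue 25 [225.8 264. ] [ 511. -264.  103.]
```

View pics/topc.png

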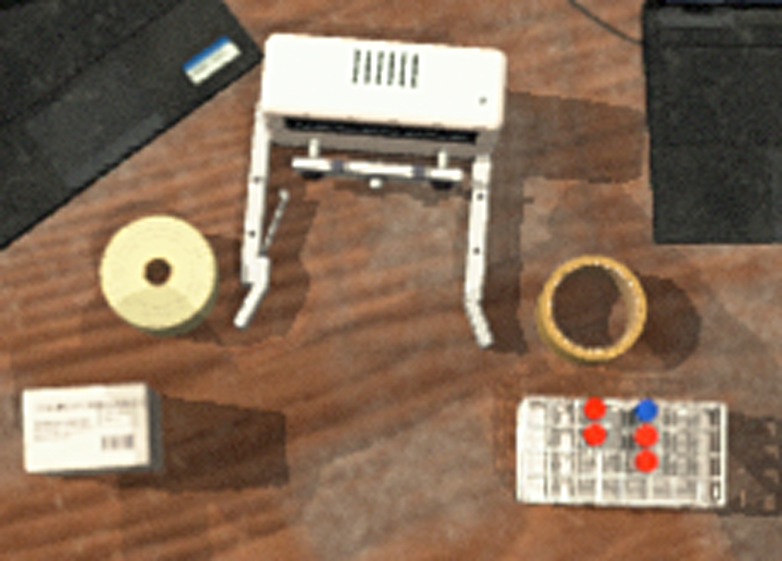

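View pics/sidec.png

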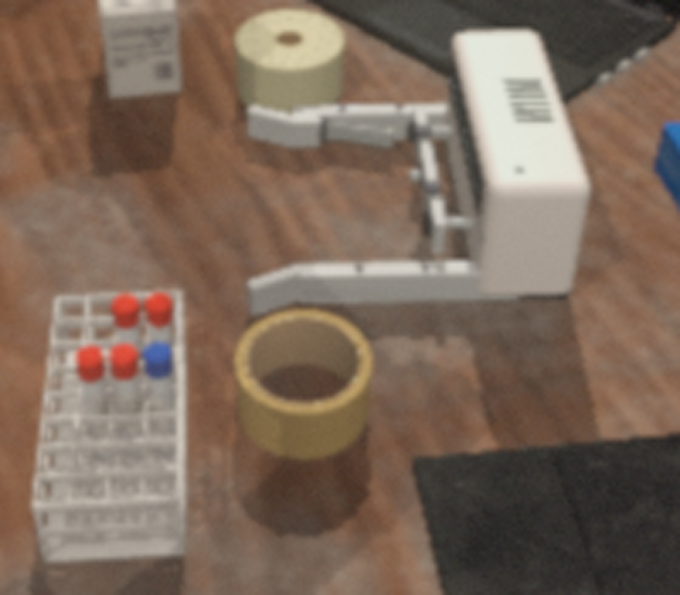

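```bash
python3 - <<'E'
from h import *
def pts(n,P,z):
    s=pickle.load(open(f"pics/{n}0.pkl","rb"));o={"top":(155,95),"side":(180,160)}[n]
    return cast(s,(np.array(P)+.5)/3.4-.5+np.array(o),z)[:,:2].round(0).tolist()
T=[("rack58",[(518,397),(727,403),(724,506),(517,503)],58),
("railR in far/bend/tip, out bend",[(474,185),(466,290),(482,345),(480,286),(494,345)],30),
("railL in far/bend/tip, out far/bend",[(267,160),(266,262),(268,282),(246,326),(257,120),(242,280),(234,322)],30),
("housing top",[(266,35),(505,48),(502,130),(262,118)],116),
("stop bar ends, plunger,bufL,bufR",[(293,162),(462,177),(376,184),(312,175),(441,184)],42),
("label top l,r,t,b",[(101,270),(217,270),(158,215),(158,328)],55),
("tape",[(541,305),(647,305),(595,256),(592,352)],48),
("carton",[(22,390),(148,382),(155,465),(25,473)],92)]
for n,P,z in T: print(n,pts("top",P,z))
S=[("rackS",[(55,296),(183,291),(183,525),(38,528)],58),("railR tip/bend in top",[(250,285),(297,265),(470,262)],30),("railL tip,bend top inner",[(250,120),(322,120)],30),
("housing",[(455,32),(537,30),(587,188),(490,190)],116),
("stop bar plunger",[(413,175)],42),("label l,r",[(236,45),(345,45)],55),("tape",[(236,360),(373,360),(303,312),(303,410)],48)]
for n,P,z in S: print(n,pts("side",P,z))
E
```

```text
rack58 [[527.0, -158.0], [522.0, -340.0], [433.0, -335.0], [436.0, -157.0]]
railR in far/bend/tip, out bend [[721.0, -124.0], [625.0, -116.0], [575.0, -130.0], [629.0, -129.0], [575.0, -141.0]]
railL in far/bend/tip, out far/bend [[743.0, 63.0], [649.0, 63.0], [631.0, 60.0], [591.0, 79.0], [781.0, 73.0], [633.0, 84.0], [595.0, 90.0]]
housing top [[832.0, 60.0], [821.0, -145.0], [748.0, -141.0], [757.0, 63.0]]
stop bar ends, plunger,bufL,bufR [[738.0, 39.0], [725.0, -113.0], [719.0, -36.0], [727.0, 22.0], [719.0, -94.0]]
label top l,r,t,b [[637.0, 206.0], [637.0, 104.0], [686.0, 157.0], [585.0, 155.0]]
tape [[609.0, -181.0], [609.0, -274.0], [653.0, -229.0], [567.0, -225.0]]
carton [[526.0, 264.0], [534.0, 157.0], [464.0, 149.0], [456.0, 259.0]]
rackS [[437.0, -161.0], [528.0, -164.0], [523.0, -356.0], [438.0, -351.0]]
railR tip/bend in top [[577.0, -135.0], [614.0, -117.0], [745.0, -126.0]]
railL tip,bend top inner [[591.0, 69.0], [654.0, 63.0]]
housing [[765.0, 60.0], [834.0, 56.0], [816.0, -148.0], [748.0, -143.0]]
stop bar plunger [[717.0, -34.0]]
label l,r [[585.0, 151.0], [685.0, 141.0]]
tape [[561.0, -223.0], [654.0, -232.0], [611.0, -183.0], [602.0, -270.0]]
```

Poses are good enough to start: the bay mouth middle is about (627,-27) with yaw −4.3°, and the rack centre is about (480,-249) with yaw −1.6°. I'll turn the tool first so two fingertips push the rack's end wall.

Call:
jog_arm --pt "0 0 0 0 0 -1 0.46" --pt "0 0 0 0 0 -1 0.46" --pt "0 0 0 0 0 -1 0.46" --pt "0 0 0 0 0 -1 0.46" --pt "0 0 0 0 0 -1 0.46" --pt "0 0 0 0 0 -1 0.46" --pt "0 0 0 0 0 -1 0.46" --pt "0 0 0 0 0 -1 0.46"

```text
t: 0.77
ee_pos: [266.5, -564.9, 235.9]
tool_rot: [-0.541, 0.841, 0.001, 0.0]
force: [-0.2, -0.5, 0.0]
gripper_width: 43.3
grip_force: 0.0
```

Call:
jog_arm --pt "0 0 0 0 0 -1 0.46" --pt "0 0 0 0 0 -1 0.46" --pt "0 0 0 0 0 -1 0.46" --pt "0 0 0 0 0 -1 0.46" --pt "0 0 0 0 0 -0.6 0.46" --pt "0 0 0 0 0 0 0.46"

```text
t: 1.27
ee_pos: [266.5, -564.9, 235.9]
tool_rot: [-0.697, 0.718, 0.001, 0.0]
force: [0.0, -0.5, -0.1]
gripper_width: 40.1
grip_force: 0.0
```

```bash
cat >> h.py <<'E'
from scipy.spatial.transform import Rotation as R
def st():
    from plant import arm
    s=arm.get_state();r=R.from_quat(s["tool_rot"]);M=r.as_matrix()
    print("t",round(s["t"],2),"p",s["ee_pos"].round(1),"yawx",np.degrees(np.arctan2(M[1,0],M[0,0])).round(1),"zax",M[:,2].round(3),"F",s["force"].round(1),"w",round(s["gripper_width"],1))
    return s,M
def to(p):
    s,M=st();print("tool shift units",((np.array(p)-s["ee_pos"])@M/25).round(2))
E
python3 -c "
from h import *
to([480,-395,236]);to([480,-395,60])"
```

```text
t 1.27 p [ 266.5 -564.9  235.9] yawx -91.7 zax [-0.001  0.001 -1.   ] F [ 0.  -0.5 -0.1] w 40.1
tool shift units [-7.05 -8.33 -0.  ]
t 1.27 p [ 266.5 -564.9  235.9] yawx -91.7 zax [-0.001  0.001 -1.   ] F [ 0.  -0.5 -0.1] w 40.1
tool shift units [-7.04 -8.34  7.04]
```

Call:
jog_arm --pt "-0.9 -1 0 0 0 0 0.46" --pt "-0.9 -1 0 0 0 0 0.46" --pt "-0.9 -1 0 0 0 0 0.46" --pt "-0.9 -1 0 0 0 0 0.46" --pt "-0.9 -1 0 0 0 0 0.46" --pt "-0.9 -1 0.4 0 0 0 0.46" --pt "-0.9 -1 0.4 0 0 0 0.46" --pt "-0.74 -1 0.4 0 0 0 0.46"

```text
t: 1.93
ee_pos: [472.9, -393.7, 206.2]
tool_rot: [-0.696, 0.718, 0.0, 0.0]
force: [-0.4, 0.1, 0.5]
gripper_width: 40.0
grip_force: 0.0
```

Call:
jog_arm --pt "0 -0.34 0.8 0 0 0 0.46" --pt "0 0 1 0 0 0 0.46" --pt "0 0 1 0 0 0 0.46" --pt "0 0 1 0 0 0 0.46" --pt "0 0 1 0 0 0 0.46" --pt "0 0 1 0 0 0 0.46" --pt "0 0 0.8 0 0 0 0.46" --pt "0 0 0.4 0 0 0 0.46"

```text
t: 2.6
ee_pos: [478.6, -394.6, 28.2]
tool_rot: [-0.696, 0.718, 0.003, -0.001]
force: [-0.2, -0.1, -0.4]
gripper_width: 39.8
grip_force: 0.0
```

```bash
python3 - <<'E'
from h import *
from plant import arm
to([480,-346,26])
a=arm.snapshot("side")["color"][200:360,130:350,::-1]; b=arm.snapshot("top")["color"][150:310,260:460,::-1]
cv2.imwrite("pics/p1.png",cv2.resize(np.hstack([a,b]),None,fx=1.9,fy=1.9,interpolation=cv2.INTER_CUBIC))
E
```

```text
t 2.6 p [ 478.6 -394.6   28.2] yawx -91.9 zax [-0.005  0.003 -1.   ] F [-0.2 -0.1 -0.4] w 39.8
tool shift units [-1.95  0.01  0.09]
```

View pics/p1.png

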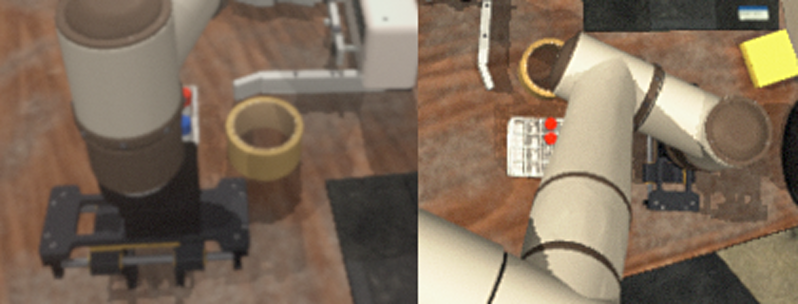

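The fingers are straddling the line behind the rack's right end, clear of the tape roll. Now I'll approach slowly.

Call:
jog_arm --pt "-0.25 0 0.05 0 0 0 0.46" --pt "-0.25 0 0 0 0 0 0.46" --pt "-0.25 0 0 0 0 0 0.46" --pt "-0.2 0 0 0 0 0 0.46" --pt "-0.15 0 0 0 0 0 0.46" --pt "-0.15 0 0 0 0 0 0.46" --pt "-0.15 0 0 0 0 0 0.46" --pt "-0.15 0 0 0 0 0 0.46"

```text
t: 3.37
ee_pos: [481.7, -356.6, 30.5]
tool_rot: [-0.696, 0.718, -0.0, 0.0]
force: [0.2, -0.9, 1.5]
gripper_width: 40.3
grip_force: 0.0
```

Call:
jog_arm --pt "-0.1 0 0 0 0 0 0.46" --pt "-0.1 0 0 0 0 0 0.46" --pt "-0.1 0 0 0 0 0 0.46" --pt "-0.1 0 0 0 0 0 0.46" --pt "-0.1 0 0 0 0 0 0.46" --pt "-0.1 0 0 0 0 0 0.46" --pt "-0.1 0 0 0 0 0 0.46" --pt "-0.1 0 0 0 0 0 0.46"

```text
t: 4.03
ee_pos: [482.2, -336.9, 30.3]
tool_rot: [-0.696, 0.718, -0.0, -0.0]
force: [-1.3, -1.8, -1.7]
gripper_width: 40.1
grip_force: 1.0
```

```bash
python3 -c "
from h import *
to([480,-112,26])"
```

```text
t 4.03 p [ 482.2 -336.9   30.3] yawx -91.8 zax [ 0. -0. -1.] F [-1.3 -1.8 -1.7] w 40.1
tool shift units [-8.99  0.36  0.17]
```

Call:
jog_arm --pt "-0.12 0 0 0 0 0 0.46" --pt "-0.14 0 0 0 0 0 0.46" --pt "-0.16 0 0 0 0 0 0.46" --pt "-0.18 0 0 0 0 0 0.46" --pt "-0.2 0 0 0 0 0 0.46" --pt "-0.2 0 0 0 0 0.02 0.46" --pt "-0.2 0 0 0 0 0.02 0.46" --pt "-0.2 0 0 0 0 0.02 0.46"

```text
t: 4.7
ee_pos: [483.2, -301.3, 30.3]
tool_rot: [-0.694, 0.72, 0.0, -0.0]
force: [-0.1, -2.2, -1.0]
gripper_width: 40.0
grip_force: 0.9
```

Call:
jog_arm --pt "-0.2 0 0 0 0 0.02 0.46" --pt "-0.2 0 0 0 0 0.02 0.46" --pt "-0.2 0 0 0 0 0.02 0.46" --pt "-0.2 0 0 0 0 0.02 0.46" --pt "-0.2 0 0 0 0 0.02 0.46" --pt "-0.2 0 0 0 0 0.02 0.46" --pt "-0.2 0 0 0 0 0.02 0.46" --pt "-0.2 0 0 0 0 0.02 0.46"

```text
t: 5.37
ee_pos: [485.0, -261.5, 30.3]
tool_rot: [-0.689, 0.725, 0.0, -0.0]
force: [-0.2, -2.2, -1.5]
gripper_width: 40.2
grip_force: 0.9
```

Call:
jog_arm --pt "-0.2 0 0 0 0 0.02 0.46" --pt "-0.2 0 0 0 0 0.02 0.46" --pt "-0.2 0 0 0 0 0.02 0.46" --pt "-0.2 0 0 0 0 0.02 0.46" --pt "-0.2 0 0 0 0 0.02 0.46" --pt "-0.2 0 0 0 0 0.02 0.46" --pt "-0.2 0 0 0 0 0.02 0.46" --pt "-0.2 0 0 0 0 0.02 0.46"

```text
t: 6.03
ee_pos: [487.2, -221.6, 30.3]
tool_rot: [-0.684, 0.729, 0.0, -0.0]
force: [0.6, -1.0, -0.6]
gripper_width: 39.9
grip_force: 0.9
```

```bash
cat >> h.py <<'E'
def caps():
    from plant import arm
    for n in("top","side"):
        s=arm.snapshot(n);hsv=cv2.cvtColor(s["color"],cv2.COLOR_RGB2HSV)
        H,S,V=hsv[...,0].astype(int),hsv[...,1],hsv[...,2]
        for nm,m in(("red",((H<6)|(H>174))&(S>170)&(V>120)),("blue",(abs(H-110)<12)&(S>130)&(V>100))):
            N,l,stt,ce=cv2.connectedComponentsWithStats(m.astype(np.uint8))
            for i in range(1,N):
                p=cast(s,[ce[i]],103)[0]
                if 8<stt[i,4]<150 and 420<p[0]<740 and -320<p[1]<60: print(n,nm,stt[i,4],p[:2].round(0))
        cv2.imwrite(f"pics/last_{n}.png",s["color"][:,:,::-1])
E
python3 -c "
from h import *
to([482,-112,28]);caps()"
```

```text
t 6.03 p [ 487.2 -221.6   30.3] yawx -93.7 zax [-0.  0. -1.] F [ 0.6 -1.  -0.6] w 39.9
tool shift units [-4.36  0.49  0.09]
```

Call:
jog_arm --pt "-0.2 0 0 0 0 0.02 0.46" --pt "-0.2 0 0 0 0 0.02 0.46" --pt "-0.2 0 0 0 0 0.02 0.46" --pt "-0.2 0 0 0 0 0 0.46" --pt "-0.2 0 0 0 0 0 0.46" --pt "-0.2 0 0 0 0 0 0.46" --pt "-0.2 0 0 0 0 0 0.46" --pt "-0.2 0 0 0 0 0 0.46"

```text
t: 6.8
ee_pos: [490.1, -181.7, 30.5]
tool_rot: [-0.682, 0.731, -0.0, 0.0]
force: [-0.3, -3.5, 1.9]
gripper_width: 40.2
grip_force: 1.8
```

Call:
jog_arm --pt "-0.2 0.02 0 0 0 0 0.46" --pt "-0.2 0.02 0 0 0 0 0.46" --pt "-0.2 0.02 0 0 0 0 0.46" --pt "-0.2 0.02 0 0 0 0 0.46" --pt "-0.2 0.02 0 0 0 0 0.46" --pt "-0.2 0.02 0 0 0 0 0.46" --pt "-0.2 0.02 0 0 0 0 0.46" --pt "-0.2 0.02 0 0 0 0 0.46"

```text
t: 7.47
ee_pos: [488.8, -141.6, 30.5]
tool_rot: [-0.682, 0.731, -0.0, 0.0]
force: [0.4, -5.0, 4.1]
gripper_width: 40.3
grip_force: 2.4
```

Call:
jog_arm --pt "-0.18 0 0 0 0 0 0.46" --pt "-0.14 0 0 0 0 0 0.46" --pt "-0.1 0 0 0 0 0 0.46" --pt "-0.06 0 0 0 0 0 0.46" --pt "-0.03 0 0 0 0 0 0.46" --pt "0 0 0 0 0 0 0.46"

```text
t: 7.97
ee_pos: [489.4, -129.0, 30.1]
tool_rot: [-0.682, 0.731, 0.0, -0.0]
force: [1.2, -3.2, 1.9]
gripper_width: 40.1
grip_force: 1.4
```

```bash
python3 - <<'E'
from h import *
to([482,-112,28]);caps()
a=cv2.imread("pics/last_side.png")[160:340,170:370];b=cv2.imread("pics/last_top.png")[110:290,190:390]
cv2.imwrite("pics/p2.png",cv2.resize(np.hstack([a,b]),None,fx=2,fy=2,interpolation=cv2.INTER_CUBIC))
E
```

```text
t 7.97 p [ 489.4 -129.    30.1] yawx -93.9 zax [-0.  0. -1.] F [ 1.2 -3.2  1.9] w 40.1
tool shift units [-0.66  0.34  0.09]
```

View pics/p2.png

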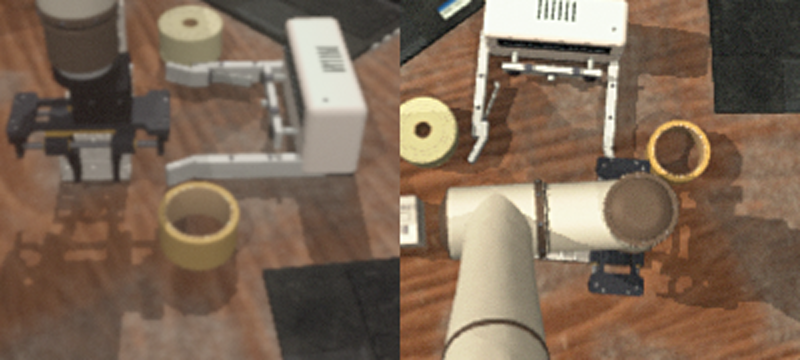

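The rack is hidden under the arm, so I'll back off, rise and look.

Call:
jog_arm --pt "0.1 0 0 0 0 0 0.46" --pt "0.3 0 0 0 0 0 0.46" --pt "0.6 0 0 0 0 0 0.46" --pt "0.8 0 0 0 0 0 0.46" --pt "0.6 0 -0.6 0 0 0 0.46" --pt "0.8 0 -1 0 0 0 0.46" --pt "0.8 0 -1 0 0 0 0.46" --pt "0.8 0 -1 0 0 0 0.46"

```text
t: 8.73
ee_pos: [480.6, -249.9, 120.7]
tool_rot: [-0.682, 0.731, 0.001, -0.0]
force: [0.4, 0.4, -1.1]
gripper_width: 40.2
grip_force: 0.0
```

Call:
jog_arm --pt "0.5 0.8 -1 0 0 1 0.7" --pt "0.5 0.8 -1 0 0 1 0.7" --pt "0.5 0.8 -1 0 0 1 0.7" --pt "0.3 0.8 0 0 0 1 0.7" --pt "0 0.8 0 0 0 1 0.7" --pt "0 0.8 0 0 0 1 0.7" --pt "0 0.8 0 0 0 1 0.7" --pt "0 0.5 0 0 0 1 0.7"

```text
t: 9.4
ee_pos: [330.6, -239.7, 194.8]
tool_rot: [-0.388, 0.921, 0.001, -0.0]
force: [0.0, -0.0, -0.5]
gripper_width: 60.7
grip_force: 0.0
```

```bash
python3 - <<'E'
from h import *
st();caps()
a=cv2.imread("pics/last_side.png")[150:320,160:360];b=cv2.imread("pics/last_top.png")[100:270,170:370]
cv2.imwrite("pics/p3.png",cv2.resize(np.hstack([a,b]),None,fx=2,fy=2,interpolation=cv2.INTER_CUBIC))
E
```

```text
t 9.4 p [ 330.6 -239.7  194.8] yawx -134.3 zax [-0.001  0.002 -1.   ] F [ 0.  -0.  -0.5] w 60.7
top red 29 [526.  -1.]
top red 25 [504.  -1.]
top red 59 [490. -42.]
top blue 29 [522. -44.]
side red 29 [503.  -5.]
side red 25 [525.  -6.]
side red 25 [480. -50.]
side red 24 [501. -51.]
```

View pics/p3.png

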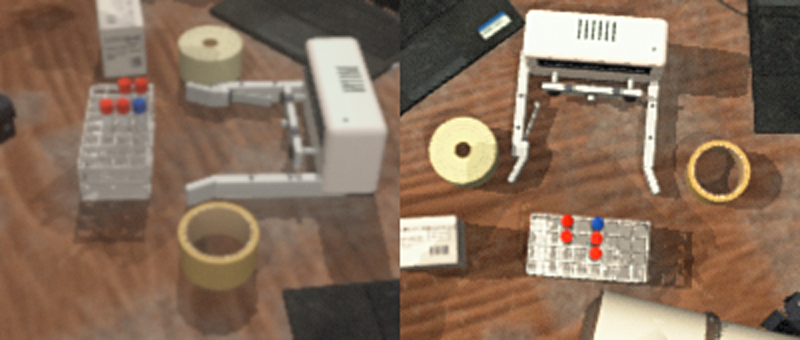

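The rack is centred near (491,−33) at about −4°, all tubes upright. The bay axis there is about y = −20, so I'll add a ~12 mm side push.

Call:
jog_arm --pt "0 0 0 0 0 -1 0.46" --pt "0 0 0 0 0 -1 0.46" --pt "0 0 0 0 0 -1 0.46" --pt "0 0 0 0 0 -1 0.46" --pt "0 0 0 0 0 -1 0.46" --pt "0 0 0 0 0 -1 0.46" --pt "0 0 0 0 0 -1 0.46" --pt "0 0 0 0 0 0 0.46"

```text
t: 10.17
ee_pos: [333.5, -240.7, 195.1]
tool_rot: [-0.651, 0.759, 0.0, 0.0]
force: [0.5, 1.2, 0.1]
gripper_width: 40.4
grip_force: 0.0
```

Call:
jog_arm --pt "0 0 0 0 0 -1 0.46" --pt "0 0 0 0 0 0 0.46"

```text
t: 10.33
ee_pos: [333.4, -240.6, 195.1]
tool_rot: [-0.682, 0.731, 0.0, 0.0]
force: [0.4, -0.5, -0.3]
gripper_width: 40.0
grip_force: 0.0
```

```bash
python3 -c "
from h import *
to([488,-185,32]);to([488,-146,32]);to([488,-117,30])"
```

```text
t 10.33 p [ 333.4 -240.6  195.1] yawx -93.9 zax [-0.  0. -1.] F [ 0.4 -0.5 -0.3] w 40.0
tool shift units [-2.64 -6.02  6.52]
t 10.33 p [ 333.4 -240.6  195.1] yawx -93.9 zax [-0.  0. -1.] F [ 0.4 -0.5 -0.3] w 40.0
tool shift units [-4.2  -5.91  6.53]
t 10.33 p [ 333.4 -240.6  195.1] yawx -93.9 zax [-0.  0. -1.] F [ 0.4 -0.5 -0.3] w 40.0
tool shift units [-5.36 -5.83  6.61]
```

Call:
jog_arm --pt "-0.35 -0.9 0 0 0 0 0.46" --pt "-0.35 -0.9 0 0 0 0 0.46" --pt "-0.35 -0.9 0 0 0 0 0.46" --pt "-0.35 -0.9 0 0 0 0 0.46" --pt "-0.35 -0.9 0.5 0 0 0 0.46" --pt "-0.35 -0.9 0.6 0 0 0 0.46" --pt "-0.35 -0.6 0.8 0 0 0 0.46" --pt "0 0 1 0 0 0 0.46"

```text
t: 11.0
ee_pos: [491.5, -189.0, 122.8]
tool_rot: [-0.682, 0.731, -0.002, 0.002]
force: [0.5, -1.5, 0.1]
gripper_width: 39.7
grip_force: 0.0
```

Call:
jog_arm --pt "0 0 1 0 0 0 0.46" --pt "0 0 1 0 0 0 0.46" --pt "0 0 0.9 0 0 0 0.46" --pt "-0.1 0 0.6 0 0 0 0.46" --pt "-0.3 0 0.2 0 0 0 0.46" --pt "-0.3 0 0 0 0 0 0.46" --pt "-0.3 0 0 0 0 0 0.46" --pt "-0.2 0 0 0 0 0 0.46"

```text
t: 11.67
ee_pos: [490.0, -158.7, 31.4]
tool_rot: [-0.682, 0.731, -0.001, 0.001]
force: [-0.5, -0.7, -0.3]
gripper_width: 39.9
grip_force: 0.0
```

```bash
python3 -c "
from h import *
to([488,-130,32]);to([488,-116.5,30])"
```

```text
t 11.67 p [ 490.  -158.7   31.4] yawx -93.9 zax [ 0.003 -0.    -1.   ] F [-0.5 -0.7 -0.3] w 39.9
tool shift units [-1.14  0.16 -0.02]
t 11.67 p [ 490.  -158.7   31.4] yawx -93.9 zax [ 0.003 -0.    -1.   ] F [-0.5 -0.7 -0.3] w 39.9
tool shift units [-1.68  0.2   0.06]
```

Call:
jog_arm --pt "-0.3 0.02 0 0 0 0 0.46" --pt "-0.25 0.02 0 0 0 0 0.46" --pt "-0.2 0.02 0 0 0 0 0.46" --pt "-0.2 0.02 0 0 0 0 0.46" --pt "-0.2 0.02 0 0 0 0 0.46" --pt "-0.2 0.02 0 0 0 0 0.46" --pt "-0.2 0.02 0 0 0 0 0.46" --pt "-0.13 0.02 0 0 0 0 0.46"

```text
t: 12.33
ee_pos: [488.0, -117.4, 30.6]
tool_rot: [-0.682, 0.731, -0.0, 0.0]
force: [-1.0, -3.7, 3.1]
gripper_width: 40.3
grip_force: 1.8
```

Call:
jog_arm --pt "0 0 0 0 0 0 0.46" --pt "0.1 0 0 0 0 0 0.46" --pt "0.3 0 0 0 0 0 0.46" --pt "0.6 0 0 0 0 0 0.46" --pt "0.8 0 0 0 0 0 0.46" --pt "0.6 0 -1 0 0 0 0.46" --pt "0.6 0 -1 0 0 0 0.46" --pt "0.4 0 -1 0 0 0 0.46"

```text
t: 13.0
ee_pos: [481.0, -203.9, 105.6]
tool_rot: [-0.682, 0.732, 0.001, -0.001]
force: [0.5, 0.1, 0.3]
gripper_width: 40.0
grip_force: 0.0
```

Call:
jog_arm --pt "0.3 0.5 -1 0 0 1 0.7" --pt "0 0.7 -1 0 0 1 0.7" --pt "0 0.7 -1 0 0 1 0.7" --pt "0 0.7 0 0 0 1 0.7" --pt "0 0.7 0 0 0 1 0.7" --pt "0 0.7 0 0 0 1 0.7" --pt "0 0 0 0 0 1 0.7" --pt "0 0 0 0 0 1 0.7"

```text
t: 13.67
ee_pos: [385.5, -180.8, 180.5]
tool_rot: [-0.389, 0.921, 0.0, 0.0]
force: [0.8, -0.6, 0.6]
gripper_width: 60.7
grip_force: 0.0
```

Call:
jog_arm --pt "0 0 0 0 0 1 0.7" --pt "0 0 0 0 0 1 0.7" --pt "0 0 0 0 0 1 0.7" --pt "0 0 0 0 0 1 0.7" --pt "0 0 0 0 0 1 0.7" --pt "0 0 0 0 0 1 0.7" --pt "0 0 0 0 0 1 0.7" --pt "0 0 0 0 0 1 0.7"

```text
t: 14.33
ee_pos: [386.3, -181.1, 180.1]
tool_rot: [-0.05, 0.999, 0.0, -0.0]
force: [-0.9, -0.1, 0.4]
gripper_width: 60.7
grip_force: 0.0
```

```bash
python3 - <<'E'
from h import *
st();caps()
b=cv2.imread("pics/last_top.png")[100:270,190:350]
cv2.imwrite("pics/p4.png",cv2.resize(b,None,fx=3.5,fy=3.5,interpolation=cv2.INTER_CUBIC))
E
```

```text
t 14.33 p [ 386.3 -181.1  180.1] yawx -174.2 zax [-0.001  0.    -1.   ] F [-0.9 -0.1  0.4] w 60.7
top red 28 [525.  11.]
top red 27 [503.  11.]
top red 61 [491. -30.]
top blue 27 [521. -32.]
side red 21 [503.   5.]
side red 26 [524.   3.]
side red 22 [480. -38.]
side red 23 [501. -38.]
side blue 11 [521. -35.]
```

View pics/p4.png

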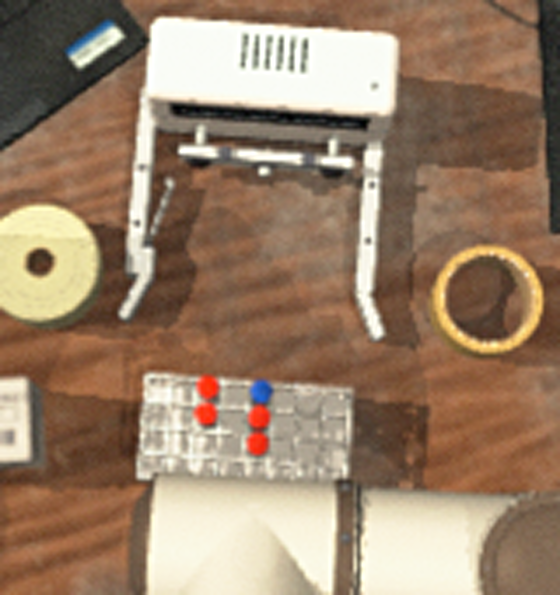

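The rack is lined up with the bay: its mid-pixel is 249 and the axis at that row is about 247. I'll go behind it, tilted back so the gripper body clears the caps.

Call:
jog_arm --pt "0 0 0 0 0 1 0.7" --pt "0 0 0 0 0 1 0.7" --pt "0 0.8 0 0 -1 0 0.7" --pt "0 0.8 0 0 -1 0 0.7" --pt "0 0.8 0 0 -1 0 0.7" --pt "0 0.8 0 0 0 0 0.7" --pt "0 0.8 0 0 0 0 0.7" --pt "0 0.8 0 0 0 0 0.7"

```text
t: 15.1
ee_pos: [394.4, -60.5, 180.5]
tool_rot: [0.033, 0.991, -0.005, 0.131]
force: [0.8, -0.2, 0.5]
gripper_width: 61.1
grip_force: 0.0
```

Call:
jog_arm --pt "0 0.7 0 0 0 0 0.7" --pt "0 0.7 0 0 0 0 0.7" --pt "0 0 0 0 0 0 0.7"

```text
t: 15.35
ee_pos: [397.8, -24.5, 180.6]
tool_rot: [0.031, 0.991, -0.004, 0.131]
force: [-0.5, -0.1, 0.4]
gripper_width: 61.2
grip_force: 0.0
```

```bash
python3 -c "
from h import *
to([398,-15,44]);to([425,-17,44])"
```

```text
t 15.35 p [397.8 -24.5 180.6] yawx 176.4 zax [ 0.259 -0.017 -0.966] F [-0.5 -0.1  0.4] w 61.2
tool shift units [1.44 0.38 5.27]
t 15.35 p [397.8 -24.5 180.6] yawx 176.4 zax [ 0.259 -0.017 -0.966] F [-0.5 -0.1  0.4] w 61.2
tool shift units [0.39 0.37 5.55]
```

Call:
jog_arm --pt "0.2 0.2 0.7 0 0 0 0.7" --pt "0.24 0.18 0.9 0 0 0 0.7" --pt "0.24 0 0.9 0 0 0 0.7" --pt "0.24 0 0.9 0 0 0 0.7" --pt "0.24 0 0.9 0 0 0 0.7" --pt "0.2 0 0.7 0 0 0 0.7" --pt "0.08 0 0.27 0 0 0 0.7" --pt "0 0 0 0 0 0 0.7"

```text
t: 16.02
ee_pos: [404.2, -20.0, 66.3]
tool_rot: [0.034, 0.993, 0.001, 0.114]
force: [-0.0, -0.3, 0.3]
gripper_width: 61.0
grip_force: 0.0
```

Call:
jog_arm --pt "-0.2 0 0.05 0 0 0 0.7" --pt "-0.2 0 0.05 0 0 0 0.7" --pt "-0.2 0 0.05 0 0 0 0.7" --pt "-0.15 0 0.04 0 0 0 0.7" --pt "-0.1 0 0.03 0 0 0 0.7" --pt "-0.1 0 0.03 0 0 0 0.7" --pt "-0.1 0 0.03 0 0 0 0.7" --pt "-0.1 0 0.03 0 0 0 0.7"

```text
t: 16.68
ee_pos: [434.0, -21.2, 66.0]
tool_rot: [0.033, 0.993, 0.001, 0.114]
force: [-5.0, 0.9, 2.2]
gripper_width: 60.9
grip_force: 2.2
```

```bash
python3 - <<'E'
from h import *
st();caps()
b=cv2.imread("pics/last_side.png")[150:320,160:360]
cv2.imwrite("pics/p5.png",cv2.resize(b,None,fx=3.5,fy=3.5,interpolation=cv2.INTER_CUBIC))
E
```

```text
t 16.68 p [434.  -21.2  66. ] yawx 176.1 zax [ 0.227 -0.005 -0.974] F [-5.   0.9  2.2] w 60.9
top red 28 [525.  10.]
top red 28 [504.  12.]
top red 61 [490. -31.]
top blue 27 [521. -32.]
side red 25 [524.   4.]
side red 24 [503.   3.]
side red 25 [481. -38.]
side red 25 [501. -39.]
side blue 16 [522. -37.]
```

View pics/p5.png

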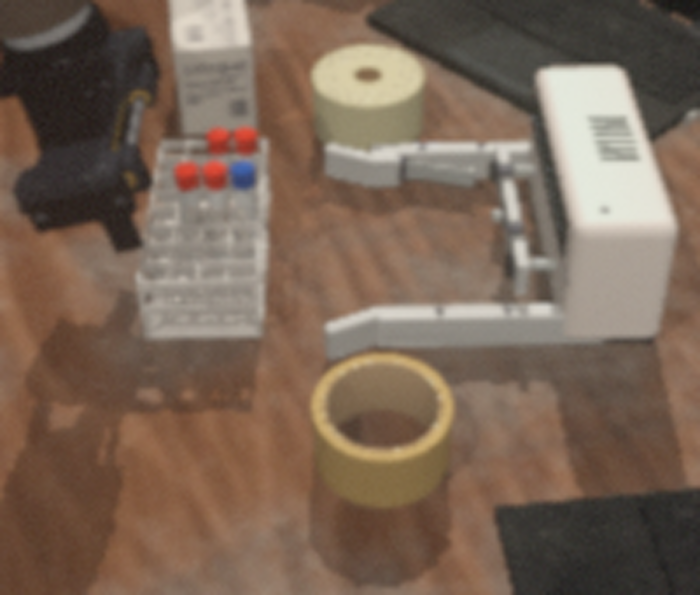

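The arm stopped at z = 66, probably at a joint limit close in, so the fingertips touch only the wall's top edge. I'll back off a little and check the joints.

Call:
jog_arm --pt "0.2 0 -0.05 0 0 0 0.7" --pt "0.2 0 -0.05 0 0 0 0.7" --pt "0.1 0 -0.03 0 0 0 0.7" --pt "0.1 0 0.3 0 0 0 0.7" --pt "0.1 0 0.3 0 0 0 0.7" --pt "0.05 0 0.2 0 0 0 0.7"

```text
t: 17.28
ee_pos: [421.3, -21.2, 54.9]
tool_rot: [0.033, 0.994, 0.004, 0.107]
force: [-0.5, -0.4, -0.0]
gripper_width: 61.1
grip_force: 0.0
```

```bash
python3 -c "
from h import *
s,M=st();print(s['joint_positions'].round(3))"
```

```text
t 17.28 p [421.3 -21.2  54.9] yawx 176.1 zax [ 0.213  0.    -0.977] F [-0.5 -0.4 -0. ] w 61.1
[ 0.348  0.212 -1.013  0.473 -0.16  -2.445]
```

Call:
jog_arm --pt "0.1 0 0 0 0.4 0 0.7" --pt "0.1 0 0 0 0.4 0 0.7" --pt "0.03 0 0.2 0 0 0 0.7" --pt "0.03 0 0.2 0 0 0 0.7" --pt "0 0 0 0 0 0 0.7"

```text
t: 17.7
ee_pos: [417.0, -22.3, 43.1]
tool_rot: [0.033, 0.997, 0.003, 0.075]
force: [-0.5, 0.1, -0.6]
gripper_width: 60.8
grip_force: 0.0
```

```bash
python3 -c "
from h import *
s,M=st();print(s['joint_positions'].round(3));to([425,-17,45]);to([525,-24.5,45])"
```

```text
t 17.7 p [417.  -22.3  43.1] yawx 176.1 zax [ 0.15   0.    -0.989] F [-0.5  0.1 -0.6] w 60.8
[ 0.372  0.256 -0.909  0.205 -0.27  -2.203]
t 17.7 p [417.  -22.3  43.1] yawx 176.1 zax [ 0.15   0.    -0.989] F [-0.5  0.1 -0.6] w 60.8
tool shift units [-0.31  0.24 -0.03]
t 17.7 p [417.  -22.3  43.1] yawx 176.1 zax [ 0.15   0.    -0.989] F [-0.5  0.1 -0.6] w 60.8
tool shift units [-4.28  0.2   0.58]
```

Call:
jog_arm --pt "-0.08 0.1 0.01 0 0 0 0.7" --pt "-0.12 0.1 0.02 0 0 0 0.7" --pt "-0.12 0 0.02 0 0 0 0.7" --pt "-0.12 0 0.02 0 0 0 0.7" --pt "-0.1 0 0.015 0 0 0 0.7" --pt "-0.1 0 0.015 0 0 0 0.7" --pt "-0.1 0 0.015 0 0 0 0.7" --pt "-0.1 0 0.015 0 0 0 0.7"

```text
t: 18.37
ee_pos: [438.4, -18.9, 44.0]
tool_rot: [0.034, 0.997, 0.003, 0.075]
force: [-5.4, 0.4, 4.8]
gripper_width: 61.0
grip_force: 2.5
```

Call:
jog_arm --pt "-0.1 0 0.015 0 0 0 0.7" --pt "-0.1 0 0.015 0 0 0 0.7" --pt "-0.12 0 0.018 0 0 0 0.7" --pt "-0.14 0 0.02 0 0 0 0.7" --pt "-0.14 0 0.02 0 0 0 0.7" --pt "-0.14 0 0.02 0 0 0 0.7" --pt "-0.14 0 0.02 0 0 0 0.7" --pt "-0.14 0 0.02 0 0 0 0.7"

```text
t: 19.03
ee_pos: [466.0, -19.9, 44.4]
tool_rot: [0.033, 0.997, 0.003, 0.076]
force: [-1.6, 0.6, -1.2]
gripper_width: 61.0
grip_force: 0.9
```

```bash
python3 -c "
from h import *
st();caps()"
```

```text
t 19.03 p [466.  -19.9  44.4] yawx 176.1 zax [ 0.152  0.002 -0.988] F [-1.6  0.6 -1.2] w 61.0
top red 31 [556.   9.]
top red 27 [535.  10.]
top red 61 [521. -32.]
top blue 26 [553. -34.]
side red 27 [537.   5.]
side red 31 [557.   4.]
side red 23 [513. -40.]
side red 24 [533. -41.]
side blue 12 [555. -38.]
```

Call:
jog_arm --pt "-0.12 0 0.018 0 0 0 0.7" --pt "-0.12 0 0.018 0 0 0 0.7" --pt "-0.12 0 0.018 0 0 0 0.7" --pt "-0.12 0 0.018 0 0 0 0.7" --pt "-0.12 0 0.018 0 0 0 0.7" --pt "-0.12 0 0.018 0 0 0 0.7" --pt "-0.12 0 0.018 0 0 0 0.7" --pt "-0.12 0 0.018 0 0 0 0.7"

```text
t: 19.8
ee_pos: [490.1, -21.5, 44.7]
tool_rot: [0.033, 0.997, 0.003, 0.076]
force: [-3.3, -0.4, 0.5]
gripper_width: 60.8
grip_force: 1.5
```

Call:
jog_arm --pt "-0.12 0 0.018 0 0 0 0.7" --pt "-0.12 0 0.018 0 0 0 0.7" --pt "-0.12 0 0.018 0 0 0 0.7" --pt "-0.12 0 0.018 0 0 0 0.7" --pt "-0.12 0 0.018 0 0 0 0.7" --pt "-0.12 0 0.018 0 0 0 0.7" --pt "-0.12 0 0.018 0 0 0 0.7" --pt "-0.12 0 0.018 0 0 0 0.7"

```text
t: 20.47
ee_pos: [514.4, -23.1, 44.8]
tool_rot: [0.033, 0.997, 0.004, 0.076]
force: [-2.2, -0.1, -0.9]
gripper_width: 61.4
grip_force: 1.1
```

```bash
python3 - <<'E'
from h import *
st();caps()
a=cv2.imread("pics/last_side.png")[150:320,190:360];b=cv2.imread("pics/last_top.png")[100:270,190:360]
cv2.imwrite("pics/p6.png",cv2.resize(np.hstack([a,b]),None,fx=2.35,fy=2.35,interpolation=cv2.INTER_CUBIC))
E
```

```text
t 20.47 p [514.4 -23.1  44.8] yawx 176.1 zax [ 0.153  0.002 -0.988] F [-2.2 -0.1 -0.9] w 61.4
top red 30 [605.   6.]
top red 27 [582.   6.]
top red 59 [570. -36.]
top blue 27 [601. -37.]
side red 24 [583.   1.]
side red 22 [604.  -0.]
side red 19 [560. -43.]
side red 22 [580. -45.]
side blue 14 [602. -41.]
```

View pics/p6.png

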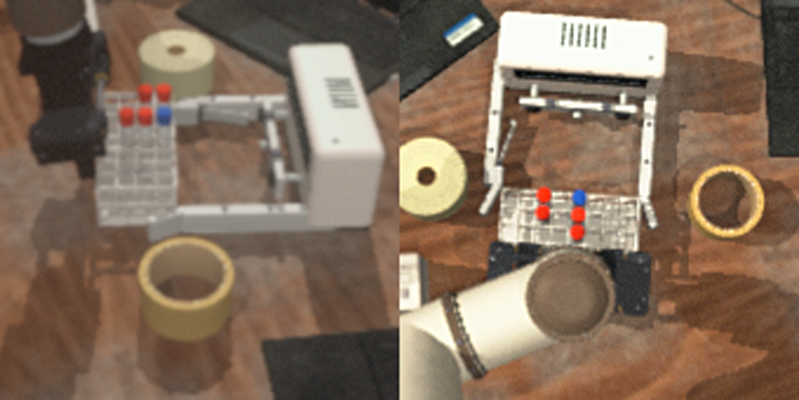

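The rack is entering the lead-ins centred, with all five caps in place. I'll slow down from here.

Call:
jog_arm --pt "-0.1 0 0.015 0 0 0 0.7" --pt "-0.08 0 0.012 0 0 0 0.7" --pt "-0.08 0 0.012 0 0 0 0.7" --pt "-0.08 0 0.012 0 0 0 0.7" --pt "-0.08 0 0.012 0 0 0 0.7"

```text
t: 20.98
ee_pos: [524.6, -23.9, 44.9]
tool_rot: [0.033, 0.997, 0.003, 0.076]
force: [-4.0, -0.3, 1.8]
gripper_width: 61.3
grip_force: 1.8
```

Call:
jog_arm --pt "-0.06 0 0.01 0 0 0 0.7" --pt "-0.06 0 0.01 0 0 0 0.7" --pt "-0.06 0 0.01 0 0 0 0.7" --pt "-0.06 0 0.01 0 0 0 0.7"

```text
t: 21.32
ee_pos: [530.6, -24.3, 44.8]
tool_rot: [0.033, 0.997, 0.003, 0.076]
force: [-4.1, 0.4, 2.7]
gripper_width: 60.8
grip_force: 2.2
```

Call:
jog_arm --pt "-0.06 0 0.01 0 0 0 0.7" --pt "-0.06 0 0.01 0 0 0 0.7" --pt "-0.06 0 0.01 0 0 0 0.7" --pt "-0.06 0 0.01 0 0 0 0.7"

```text
t: 21.65
ee_pos: [536.8, -24.6, 44.7]
tool_rot: [0.033, 0.997, 0.003, 0.076]
force: [-4.9, 0.1, 3.8]
gripper_width: 60.8
grip_force: 2.5
```

```bash
python3 -c "
from h import *
st();caps()"
```

```text
t 21.65 p [536.8 -24.6  44.7] yawx 176.1 zax [ 0.152  0.002 -0.988] F [-4.9  0.1  3.8] w 60.8
top red 32 [627.   4.]
top red 27 [604.   6.]
top red 59 [592. -38.]
top blue 25 [623. -39.]
side red 18 [605.   0.]
side red 23 [626.  -2.]
side red 19 [581. -44.]
side red 22 [601. -46.]
side blue 15 [623. -43.]
```

Call:
jog_arm --pt "-0.08 0 0.012 0 0 0 0.7" --pt "-0.08 0 0.012 0 0 0 0.7" --pt "-0.08 0 0.012 0 0 0 0.7" --pt "-0.08 0 0.012 0 0 0 0.7"

```text
t: 22.08
ee_pos: [544.9, -25.1, 44.8]
tool_rot: [0.033, 0.997, 0.003, 0.076]
force: [-4.4, 0.3, 3.2]
gripper_width: 61.2
grip_force: 2.3
```

Call:
jog_arm --pt "-0.08 0 0.012 0 0 0 0.7" --pt "-0.08 0 0.012 0 0 0 0.7" --pt "-0.08 0 0.012 0 0 0 0.7" --pt "-0.08 0 0.012 0 0 0 0.7"

```text
t: 22.42
ee_pos: [553.1, -25.6, 44.8]
tool_rot: [0.033, 0.997, 0.003, 0.076]
force: [-4.7, 0.5, 3.4]
gripper_width: 61.0
grip_force: 2.2
```

```bash
python3 -c "
from h import *
st();caps()"
```

```text
t 22.42 p [553.1 -25.6  44.8] yawx 176.1 zax [ 0.153  0.002 -0.988] F [-4.7  0.5  3.4] w 61.0
top red 57 [632.   3.]
top red 58 [609. -38.]
top blue 26 [639. -40.]
side red 21 [621.  -1.]
side red 23 [642.  -3.]
side red 22 [596. -45.]
side red 25 [618. -46.]
side blue 17 [639. -45.]
```

Call:
jog_arm --pt "-0.08 0 0.012 0 0 0 0.7" --pt "-0.08 0 0.012 0 0 0 0.7" --pt "-0.08 0 0.012 0 0 0 0.7" --pt "-0.08 0 0.012 0 0 0 0.7"

```text
t: 22.85
ee_pos: [561.1, -26.2, 44.8]
tool_rot: [0.033, 0.997, 0.003, 0.076]
force: [-4.0, -0.0, 2.2]
gripper_width: 60.8
grip_force: 2.0
```

Call:
jog_arm --pt "-0.08 0 0.012 0 0 0 0.7" --pt "-0.08 0 0.012 0 0 0 0.7" --pt "-0.08 0 0.012 0 0 0 0.7" --pt "-0.08 0 0.012 0 0 0 0.7"

```text
t: 23.18
ee_pos: [569.3, -26.7, 44.8]
tool_rot: [0.033, 0.997, 0.003, 0.076]
force: [-3.7, -0.5, 1.9]
gripper_width: 61.1
grip_force: 1.9
```

Call:
jog_arm --pt "-0.08 0 0.012 0 0 0 0.7" --pt "-0.08 0 0.012 0 0 0 0.7" --pt "-0.08 0 0.012 0 0 0 0.7" --pt "-0.08 0 0.012 0 0 0 0.7"

```text
t: 23.52
ee_pos: [577.4, -27.2, 44.8]
tool_rot: [0.033, 0.997, 0.004, 0.076]
force: [-3.6, -0.3, 2.0]
gripper_width: 60.8
grip_force: 1.7
```

Call:
jog_arm --pt "-0.08 0 0.012 0 0 0 0.7" --pt "-0.08 0 0.012 0 0 0 0.7" --pt "-0.08 0 0.012 0 0 0 0.7" --pt "-0.06 0 0.01 0 0 0 0.7"

```text
t: 23.85
ee_pos: [585.0, -27.8, 44.8]
tool_rot: [0.033, 0.997, 0.003, 0.076]
force: [-3.2, -0.1, 1.0]
gripper_width: 60.9
grip_force: 2.1
```

```bash
python3 -c "
from h import *
st();caps()"
```

```text
t 23.85 p [585.  -27.8  44.8] yawx 176.1 zax [ 0.153  0.002 -0.988] F [-3.2 -0.1  1. ] w 60.9
top red 60 [664.   2.]
top red 49 [643. -41.]
top blue 27 [671. -42.]
side red 22 [652.  -4.]
side red 26 [673.  -5.]
side red 22 [628. -47.]
side red 25 [649. -48.]
side blue 18 [670. -48.]
```

Call:
jog_arm --pt "-0.06 0 0.009 0 0 0 0.7" --pt "-0.06 0 0.009 0 0 0 0.7" --pt "-0.06 0 0.009 0 0 0 0.7" --pt "-0.06 0 0.009 0 0 0 0.7"

```text
t: 24.28
ee_pos: [588.0, -28.3, 44.6]
tool_rot: [0.034, 0.997, 0.003, 0.074]
force: [-11.0, 3.8, 8.3]
gripper_width: 60.7
grip_force: 5.7
```

Call:
jog_arm --pt "-0.06 0 0.009 0 0 0 0.7" --pt "-0.06 0 0.009 0 0 0 0.7" --pt "-0.06 0 0.009 0 0 0 0.7" --pt "-0.06 0 0.009 0 0 0 0.7"

```text
t: 24.62
ee_pos: [593.3, -28.7, 44.7]
tool_rot: [0.034, 0.997, 0.003, 0.073]
force: [-12.8, 4.1, 8.8]
gripper_width: 60.8
grip_force: 6.3
```

Call:
jog_arm --pt "-0.04 0 0.006 0 0 0 0.7" --pt "-0.04 0 0.006 0 0 0 0.7" --pt "-0.04 0 0.006 0 0 0 0.7" --pt "-0.04 0 0.006 0 0 0 0.7"

```text
t: 24.95
ee_pos: [597.5, -28.9, 44.7]
tool_rot: [0.034, 0.997, 0.003, 0.073]
force: [-11.5, 3.1, 8.5]
gripper_width: 61.1
grip_force: 5.8
```

Force rose to about 12 N. I'll stop and check the rack before going on.

```bash
python3 -c "
from h import *
s,M=st();caps();print(s['moment'].round(2))"
```

```text
t 24.95 p [597.5 -28.9  44.7] yawx 176.0 zax [ 0.146  0.001 -0.989] F [-11.5   3.1   8.5] w 61.1
top red 64 [677.  -0.]
top red 36 [659. -42.]
top blue 28 [683. -43.]
side red 26 [685.  -6.]
side red 22 [664.  -6.]
side red 23 [640. -48.]
side red 25 [661. -51.]
side blue 15 [683. -48.]
[0.86 3.28 0.01]
```

Call:
jog_arm --pt "0.08 0 -0.012 0 0 0 0.7" --pt "0.1 0 -0.015 0 0 0 0.7" --pt "0.1 0 -0.015 0 0 0 0.7" --pt "0.1 0 -0.015 0 0 0 0.7" --pt "0 0 0 0 0 0 0.7"

```text
t: 25.47
ee_pos: [591.8, -28.0, 45.2]
tool_rot: [0.033, 0.996, 0.004, 0.077]
force: [-0.4, -0.0, -0.4]
gripper_width: 61.0
grip_force: 0.0
```

```bash
python3 -c "
from h import *
s,M=st();caps();print(s['moment'].round(2),s['joint_positions'].round(2))"
```

```text
t 25.47 p [591.8 -28.   45.2] yawx 176.1 zax [ 0.154  0.002 -0.988] F [-0.4 -0.  -0.4] w 61.0
top red 58 [677.   0.]
top red 58 [653. -42.]
top blue 28 [683. -43.]
side red 27 [686.  -6.]
side red 25 [664.  -6.]
side red 23 [640. -48.]
side red 26 [660. -51.]
side blue 17 [683. -49.]
[-0.09  0.32 -0.03] [ 0.24  0.48 -0.44  0.07 -0.5  -1.94]
```

Call:
jog_arm --pt "-0.08 0 0.01 0 0 0 0.7" --pt "-0.06 0 0.008 0 0 0 0.7" --pt "-0.04 0 0.005 0 0 0 0.7" --pt "-0.03 0 0.003 0 0 0 0.7"

```text
t: 25.9
ee_pos: [596.9, -28.5, 45.0]
tool_rot: [0.033, 0.996, 0.004, 0.077]
force: [0.1, 0.2, -0.1]
gripper_width: 60.8
grip_force: 0.0
```

Call:
jog_arm --pt "-0.03 0 0.003 0 0 0 0.7" --pt "-0.03 0 0.003 0 0 0 0.7"

```text
t: 26.07
ee_pos: [597.5, -28.7, 44.9]
tool_rot: [0.034, 0.997, 0.003, 0.076]
force: [-3.1, 1.2, 1.3]
gripper_width: 60.9
grip_force: 1.2
```

Call:
jog_arm --pt "-0.03 0 0.003 0 0 0 0.7" --pt "-0.03 0 0.003 0 0 0 0.7"

```text
t: 26.23
ee_pos: [597.8, -28.8, 44.8]
tool_rot: [0.034, 0.997, 0.003, 0.075]
force: [-5.4, 2.1, 5.1]
gripper_width: 60.3
grip_force: 3.2
```

Call:
jog_arm --pt "-0.03 -0.005 -0.01 0 0 0 0.7" --pt "-0.03 -0.005 -0.01 0 0 0 0.7"

```text
t: 26.4
ee_pos: [597.9, -29.0, 44.9]
tool_rot: [0.034, 0.997, 0.003, 0.073]
force: [-8.0, 5.5, 2.7]
gripper_width: 60.8
grip_force: 4.0
```

Call:
jog_arm --pt "-0.03 -0.005 -0.005 0 0 0 0.7" --pt "-0.03 -0.005 -0.005 0 0 0 0.7"

```text
t: 26.57
ee_pos: [598.4, -29.1, 44.9]
tool_rot: [0.034, 0.997, 0.003, 0.072]
force: [-9.3, 6.6, 2.7]
gripper_width: 60.7
grip_force: 4.8
```

```bash
python3 -c "
from h import *
s,M=st();caps()"
```

```text
t 26.57 p [598.4 -29.1  44.9] yawx 176.0 zax [ 0.144  0.001 -0.99 ] F [-9.3  6.6  2.7] w 60.7
top red 61 [678.  -0.]
top red 32 [661. -42.]
top blue 29 [684. -43.]
side red 27 [687.  -6.]
side red 23 [665.  -4.]
side red 22 [642. -48.]
side red 23 [661. -50.]
side blue 14 [683. -48.]
```

The sideways load is on the right guide, so I'll relieve it toward +y and continue.

Call:
jog_arm --pt "0 0.03 0 0 0 0 0.7" --pt "-0.02 0.03 -0.003 0 0 0 0.7"

```text
t: 26.83
ee_pos: [599.1, -28.6, 45.1]
tool_rot: [0.034, 0.997, 0.003, 0.072]
force: [-3.5, -2.5, -1.0]
gripper_width: 60.7
grip_force: 1.7
```

Call:
jog_arm --pt "-0.03 0.01 -0.003 0 0 0 0.7" --pt "-0.03 0.005 -0.003 0 0 0 0.7"

```text
t: 27.0
ee_pos: [602.5, -28.4, 45.9]
tool_rot: [0.034, 0.997, 0.003, 0.074]
force: [-3.3, -1.8, -0.9]
gripper_width: 61.0
grip_force: 1.8
```

Call:
jog_arm --pt "-0.04 0 0.006 0 0 0 0.7" --pt "-0.04 0 0.006 0 0 0 0.7" --pt "-0.04 0 0.006 0 0 0 0.7"

```text
t: 27.25
ee_pos: [607.1, -28.2, 46.7]
tool_rot: [0.034, 0.997, 0.003, 0.076]
force: [-5.2, -1.9, -1.3]
gripper_width: 60.8
grip_force: 1.8
```

Call:
jog_arm --pt "-0.04 0 0.006 0 0 0 0.7" --pt "-0.04 0 0.006 0 0 0 0.7" --pt "-0.04 0 0.006 0 0 0 0.7"

```text
t: 27.5
ee_pos: [610.5, -28.2, 47.0]
tool_rot: [0.033, 0.997, 0.003, 0.076]
force: [-4.3, -1.9, -1.6]
gripper_width: 61.1
grip_force: 1.7
```

```bash
python3 -c "
from h import *
s,M=st();caps()"
```

```text
t 27.5 p [610.5 -28.2  47. ] yawx 176.1 zax [ 0.153  0.002 -0.988] F [-4.3 -1.9 -1.6] w 61.1
top red 61 [691.   1.]
top red 37 [674. -42.]
top blue 29 [699. -43.]
side red 26 [679.  -4.]
side red 29 [700.  -6.]
side red 24 [656. -46.]
side red 23 [676. -48.]
side blue 17 [699. -46.]
```

Call:
jog_arm --pt "-0.03 0 0.01 0 0 0 0.7" --pt "-0.03 0 0.01 0 0 0 0.7" --pt "-0.03 0 0.008 0 0 0 0.7"

```text
t: 27.85
ee_pos: [612.9, -28.2, 46.7]
tool_rot: [0.033, 0.996, 0.004, 0.077]
force: [-2.9, -1.5, -1.5]
gripper_width: 61.1
grip_force: 1.6
```

Call:
jog_arm --pt "-0.03 0 0.006 0 0 0 0.7" --pt "-0.03 0 0.006 0 0 0 0.7" --pt "-0.03 0 0.006 0 0 0 0.7"

```text
t: 28.1
ee_pos: [615.1, -28.4, 46.5]
tool_rot: [0.033, 0.997, 0.003, 0.076]
force: [-2.7, -1.0, -1.2]
gripper_width: 60.8
grip_force: 1.6
```

Call:
jog_arm --pt "-0.03 0 0.005 0 0 0 0.7" --pt "-0.03 0 0.005 0 0 0 0.7" --pt "-0.03 0 0.005 0 0 0 0.7"

```text
t: 28.35
ee_pos: [617.2, -28.6, 46.4]
tool_rot: [0.033, 0.997, 0.003, 0.076]
force: [-3.7, -0.9, -0.7]
gripper_width: 60.8
grip_force: 1.9
```

Call:
jog_arm --pt "-0.03 0 0.005 0 0 0 0.7" --pt "-0.03 0 0.005 0 0 0 0.7"

```text
t: 28.52
ee_pos: [618.7, -28.7, 46.4]
tool_rot: [0.033, 0.997, 0.003, 0.076]
force: [-4.3, -1.5, -0.8]
gripper_width: 60.8
grip_force: 1.9
```

```bash
python3 -c "
from h import *
s,M=st();caps()"
```

```text
t 28.52 p [618.7 -28.7  46.4] yawx 176.1 zax [ 0.152  0.002 -0.988] F [-4.3 -1.5 -0.8] w 60.8
top red 60 [698.   0.]
top red 32 [684. -43.]
top blue 26 [706. -44.]
side red 26 [687.  -3.]
side red 25 [708.  -6.]
side red 23 [683. -49.]
side red 22 [662. -48.]
side blue 16 [705. -46.]
```

Call:
jog_arm --pt "-0.03 0 0.005 0 0 0 0.7" --pt "-0.03 0 0.005 0 0 0 0.7"

```text
t: 28.78
ee_pos: [619.7, -28.8, 46.1]
tool_rot: [0.034, 0.997, 0.003, 0.076]
force: [-5.2, -1.7, -0.4]
gripper_width: 61.3
grip_force: 2.7
```

Call:
jog_arm --pt "-0.03 0 0.005 0 0 0 0.7" --pt "-0.03 0 0.005 0 0 0 0.7"

```text
t: 28.95
ee_pos: [620.1, -28.9, 45.6]
tool_rot: [0.034, 0.997, 0.003, 0.074]
force: [-7.1, 0.1, -0.4]
gripper_width: 61.0
grip_force: 3.6
```

Call:
jog_arm --pt "-0.03 0 0.002 0 0 0 0.7" --pt "-0.03 0 0.002 0 0 0 0.7"

```text
t: 29.12
ee_pos: [620.5, -29.0, 45.2]
tool_rot: [0.034, 0.997, 0.003, 0.073]
force: [-8.9, 1.1, -1.4]
gripper_width: 60.8
grip_force: 4.5
```

```bash
python3 -c "
from h import *
s,M=st();caps()"
```

```text
t 29.12 p [620.5 -29.   45.2] yawx 176.1 zax [ 0.146  0.001 -0.989] F [-8.9  1.1 -1.4] w 60.8
top red 56 [699.  -0.]
top red 28 [686. -43.]
top blue 24 [706. -44.]
side red 27 [687.  -4.]
side red 28 [708.  -6.]
side red 24 [663. -49.]
side red 23 [683. -51.]
side blue 16 [706. -47.]
```

Call:
jog_arm --pt "-0.03 0.004 0.002 0 0 0 0.7" --pt "-0.03 0.004 0.002 0 0 0 0.7"

```text
t: 29.38
ee_pos: [620.8, -29.1, 45.1]
tool_rot: [0.034, 0.997, 0.003, 0.072]
force: [-12.3, 1.2, 0.6]
gripper_width: 60.9
grip_force: 5.9
```

Call:
jog_arm --pt "-0.03 0.003 0 0 0 0 0.7"

```text
t: 29.47
ee_pos: [621.0, -29.1, 45.0]
tool_rot: [0.034, 0.997, 0.003, 0.071]
force: [-13.3, 1.4, 2.6]
gripper_width: 61.1
grip_force: 6.5
```

```bash
python3 -c "
from h import *
s,M=st();caps()
from plant import arm
s=arm.snapshot('side');
for x in (716,720,724,728): print(x,proj(s,[[x,-36,42]]).round(1))"
```

```text
t 29.47 p [621.  -29.1  45. ] yawx 176.1 zax [ 0.142  0.001 -0.99 ] F [-13.3   1.4   2.6] w 61.1
top red 61 [700.  -0.]
top red 27 [686. -42.]
top blue 25 [706. -43.]
side red 24 [687.  -3.]
side red 28 [708.  -6.]
side red 23 [664. -49.]
side red 23 [684. -50.]
side blue 15 [706. -47.]
716 [[300.9 211.6]]
720 [[302.3 211.5]]
724 [[303.8 211.4]]
728 [[305.2 211.3]]
```

The force rose at 6.2 N/mm, which matches the buffers, up to 13.3 N: the rack is home. I'll back off gently.

Call:
jog_arm --pt "0.03 0 0 0 0 0 0.7" --pt "0.04 0 0 0 0 0 0.7" --pt "0.04 0 -0.003 0 0 0 0.7" --pt "0.04 0 -0.005 0 0 0 0.7" --pt "0.04 0 -0.005 0 0 0 0.7" --pt "0.06 0 -0.01 0 0 0 0.7" --pt "0.1 0 -0.015 0 0 0 0.7" --pt "0.2 0 -0.03 0 0 0 0.7"

```text
t: 30.28
ee_pos: [615.2, -27.1, 48.2]
tool_rot: [0.033, 0.996, 0.004, 0.08]
force: [0.6, 0.0, 0.7]
gripper_width: 60.8
grip_force: 0.0
```

Call:
jog_arm --pt "0.3 0 -0.05 0 0 0 0.7" --pt "0.5 0 -0.08 0 0 0 0.7" --pt "0.6 0 -0.1 0 0 0 0.7" --pt "0.6 0 -0.1 0 0 0 0.7" --pt "0.5 0 -0.6 0 0 0 0.7" --pt "0.4 0 -1 0 0 0 0.7" --pt "0.4 0 -1 0 0 0 0.7" --pt "0.3 0 -1 0 0 0 0.7"

```text
t: 30.95
ee_pos: [507.6, -21.8, 131.4]
tool_rot: [0.033, 0.996, 0.004, 0.078]
force: [0.4, 0.1, 0.9]
gripper_width: 60.8
grip_force: 0.0
```

```bash
python3 - <<'E'
from h import *
st();caps()
s0=pickle.load(open("pics/top0.pkl","rb"))
# row profile of side image along bay axis at z=42, y offsets: brightness before/after for plunger visibility
s1=cv2.cvtColor(cv2.imread("pics/last_top.png"),cv2.COLOR_BGR2GRAY)
for x in range(660,740,4): 
    u,v=proj(s0,[[x,-36-(x-720)*.07,50]])[0]; print(x,s1[int(round(v)),int(round(u))],end=" ")
E
```

```text
t 30.95 p [507.6 -21.8 131.4] yawx 176.1 zax [ 0.155  0.002 -0.988] F [0.4 0.1 0.9] w 60.8
top red 61 [699.  -0.]
top red 63 [674. -42.]
top blue 26 [706. -44.]
side red 22 [686.  -3.]
side red 24 [708.  -5.]
side red 18 [662. -47.]
side red 18 [683. -49.]
side blue 13 [705. -47.]
660 203 664 195 668 157 672 165 676 168 680 160 684 130 688 123 692 130 696 152 700 158 704 146 708 119 712 109 716 137 720 137 724 102 728 213 732 233 736 230
```

Caps are unchanged since the push. One re-push with a slight +y bias will confirm it was the stop and not another jam.

```bash
python3 -c "
from h import *
to([560,-23,46]);to([612,-27,46])"
```

```text
t 31.05 p [509.8 -21.2 134.8] yawx 176.2 zax [ 0.163  0.005 -0.987] F [ 0.9 -0.7  0.7] w 60.7
tool shift units [-1.4   0.    3.83]
t 31.05 p [509.8 -21.2 134.8] yawx 176.2 zax [ 0.163  0.005 -0.987] F [ 0.9 -0.7  0.7] w 60.7
tool shift units [-3.46 -0.03  4.17]
```

Call:
jog_arm --pt "-0.1 0 0.8 0 0 0 0.7" --pt "-0.2 0 0.9 0 0 0 0.7" --pt "-0.3 0 0.9 0 0 0 0.7" --pt "-0.4 0 0.8 0 0 0 0.7" --pt "-0.5 0 0.35 0 0 0 0.7" --pt "-0.6 0 0.09 0 0 0 0.7" --pt "-0.6 0 0.09 0 0 0 0.7" --pt "-0.4 0 0.06 0 0 0 0.7"

```text
t: 31.72
ee_pos: [602.0, -26.8, 42.8]
tool_rot: [0.033, 0.996, 0.004, 0.078]
force: [0.8, -0.0, -0.3]
gripper_width: 60.7
grip_force: 0.0
```

Call:
jog_arm --pt "-0.1 0 0.016 0 0 0 0.7" --pt "0 0 0 0 0 0 0.7"

```text
t: 31.88
ee_pos: [603.1, -27.1, 42.8]
tool_rot: [0.033, 0.996, 0.004, 0.077]
force: [-0.6, -0.6, -0.6]
gripper_width: 61.0
grip_force: 0.0
```

```bash
python3 -c "
from h import *
to([617,-27.5,46])"
```

```text
t 31.88 p [603.1 -27.1  42.8] yawx 176.1 zax [ 0.154  0.002 -0.988] F [-0.6 -0.6 -0.6] w 61.0
tool shift units [-0.57  0.02 -0.04]
```

Call:
jog_arm --pt "-0.12 0.01 0 0 0 0 0.7" --pt "-0.12 0.01 0 0 0 0 0.7" --pt "-0.1 0.01 0 0 0 0 0.7" --pt "-0.08 0.01 0 0 0 0 0.7" --pt "-0.06 0.01 0.008 0 0 0 0.7" --pt "-0.04 0 0.006 0 0 0 0.7" --pt "-0.03 0 0.004 0 0 0 0.7"

```text
t: 32.47
ee_pos: [616.0, -26.9, 44.7]
tool_rot: [0.033, 0.997, 0.004, 0.076]
force: [0.7, 0.0, -1.0]
gripper_width: 60.9
grip_force: 0.0
```

Call:
jog_arm --pt "-0.03 0.005 0.004 0 0 0 0.7" --pt "-0.03 0.005 0.004 0 0 0 0.7"

```text
t: 32.63
ee_pos: [617.4, -26.8, 44.7]
tool_rot: [0.033, 0.997, 0.003, 0.076]
force: [0.7, 0.6, 0.1]
gripper_width: 61.3
grip_force: 0.0
```

Call:
jog_arm --pt "-0.03 0.005 0.003 0 0 0 0.7" --pt "-0.03 0.005 0.003 0 0 0 0.7"

```text
t: 32.8
ee_pos: [619.0, -26.6, 44.8]
tool_rot: [0.033, 0.997, 0.003, 0.076]
force: [-0.3, 0.5, -0.4]
gripper_width: 60.7
grip_force: 0.0
```

Call:
jog_arm --pt "-0.03 0.003 0.003 0 0 0 0.7" --pt "-0.03 0.003 0.003 0 0 0 0.7"

```text
t: 32.97
ee_pos: [619.8, -26.7, 44.6]
tool_rot: [0.034, 0.997, 0.003, 0.076]
force: [-3.9, 0.5, 2.0]
gripper_width: 60.7
grip_force: 1.3
```

Call:
jog_arm --pt "-0.03 0.003 0.001 0 0 0 0.7" --pt "-0.03 0.003 0.001 0 0 0 0.7"

```text
t: 33.13
ee_pos: [620.1, -26.7, 44.6]
tool_rot: [0.034, 0.997, 0.003, 0.074]
force: [-6.0, 1.5, 4.8]
gripper_width: 61.0
grip_force: 3.3
```

Call:
jog_arm --pt "-0.03 0.003 -0.001 0 0 0 0.7" --pt "-0.03 0.003 -0.001 0 0 0 0.7"

```text
t: 33.3
ee_pos: [620.4, -26.9, 44.6]
tool_rot: [0.034, 0.997, 0.003, 0.073]
force: [-8.3, 2.1, 5.8]
gripper_width: 60.8
grip_force: 4.3
```

Call:
jog_arm --pt "0 0.03 -0.008 0 0 0 0.7" --pt "-0.02 0.02 -0.008 0 0 0 0.7"

```text
t: 33.47
ee_pos: [620.4, -26.5, 44.6]
tool_rot: [0.034, 0.997, 0.002, 0.072]
force: [-5.9, -3.5, 2.2]
gripper_width: 61.0
grip_force: 3.2
```

Call:
jog_arm --pt "-0.03 0.01 -0.003 0 0 0 0.7" --pt "-0.03 0.005 -0.003 0 0 0 0.7"

```text
t: 33.63
ee_pos: [620.5, -26.6, 44.6]
tool_rot: [0.035, 0.997, 0.002, 0.071]
force: [-10.9, -1.4, 5.0]
gripper_width: 61.0
grip_force: 5.0
```

Call:
jog_arm --pt "-0.01 0.003 -0.015 0 0 0 0.7" --pt "-0.02 0.003 -0.01 0 0 0 0.7"

```text
t: 33.8
ee_pos: [620.6, -26.6, 44.8]
tool_rot: [0.035, 0.997, 0.002, 0.07]
force: [-8.4, -1.7, 1.9]
gripper_width: 60.4
grip_force: 4.4
```

```bash
python3 -c "
from h import *
st();caps()"
```

```text
t 33.8 p [620.6 -26.6  44.8] yawx 176.0 zax [ 0.14  -0.001 -0.99 ] F [-8.4 -1.7  1.9] w 60.4
top red 58 [699.  -0.]
top red 28 [686. -43.]
top blue 25 [706. -43.]
side red 26 [687.  -4.]
side red 27 [708.  -6.]
side red 24 [662. -49.]
side red 23 [683. -51.]
side blue 20 [705. -49.]
```

Once more gently up to about 13 N, then I'll leave.

Call:
jog_arm --pt "-0.03 0.003 -0.004 0 0 0 0.7" --pt "-0.03 0.003 -0.004 0 0 0 0.7"

```text
t: 34.07
ee_pos: [621.0, -26.7, 44.7]
tool_rot: [0.035, 0.997, 0.002, 0.069]
force: [-11.5, -1.3, 3.0]
gripper_width: 60.6
grip_force: 5.6
```

Call:
jog_arm --pt "-0.02 0.003 -0.004 0 0 0 0.7"

```text
t: 34.15
ee_pos: [621.1, -26.7, 44.8]
tool_rot: [0.035, 0.997, 0.002, 0.069]
force: [-11.6, -1.1, 3.8]
gripper_width: 61.1
grip_force: 5.8
```

The stop is at the same place, so it's a firm stop. Leaving.

Call:
jog_arm --pt "0.03 0 0 0 0 0 0.7" --pt "0.04 0 0 0 0 0 0.7" --pt "0.04 0 -0.003 0 0 0 0.7" --pt "0.04 0 -0.005 0 0 0 0.7" --pt "0.04 0 -0.005 0 0 0 0.7" --pt "0.06 0 -0.01 0 0 0 0.7" --pt "0.1 0 -0.015 0 0 0 0.7" --pt "0.2 0 -0.03 0 0 0 0.7"

```text
t: 34.82
ee_pos: [616.7, -23.2, 48.2]
tool_rot: [0.033, 0.996, 0.004, 0.079]
force: [-0.8, 0.4, 0.5]
gripper_width: 61.0
grip_force: 0.0
```

Call:
jog_arm --pt "0.3 0 -0.05 0 0 0 0.7" --pt "0.5 0 -0.08 0 0 0 0.7" --pt "0.6 0 -0.1 0 0 0 0.7" --pt "0.6 0 -0.1 0 0 0 0.7" --pt "0.5 0 -0.6 0 0 0 0.7" --pt "0.4 0 -1 0 0 0 0.7" --pt "0.4 0 -1 0 0 0 0.7" --pt "0 0 0 0 0 0 0.7"

```text
t: 35.48
ee_pos: [522.8, -17.5, 111.9]
tool_rot: [0.032, 0.996, 0.005, 0.081]
force: [0.4, -0.2, -0.2]
gripper_width: 60.9
grip_force: 0.0
```

```bash
python3 - <<'E'
from h import *
st();caps()
from plant import arm
s=arm.snapshot("side");g=cv2.cvtColor(s["color"],cv2.COLOR_RGB2GRAY)
g0=cv2.cvtColor(pickle.load(open("pics/side0.pkl","rb"))["color"],cv2.COLOR_RGB2GRAY)
for v in range(205,218,2): print(v,g0[v,294:314],g[v,294:314])
E
```

```text
t 35.48 p [522.8 -17.5 111.9] yawx 176.2 zax [ 0.162  0.004 -0.987] F [ 0.4 -0.2 -0.2] w 60.9
top red 59 [698.  -0.]
top red 61 [674. -42.]
top blue 25 [706. -43.]
side red 24 [687.  -3.]
side red 21 [709.  -5.]
side red 18 [662. -47.]
side red 19 [683. -50.]
side blue 14 [706. -47.]
205 [ 87  91  90  90  87  85  88  93 102 136 184 204 199 155  99  82  81  89
 109 120] [138 132 139 149 154 154 154 150 128 126 164 185 181 143  96  79  82  88
 109 117]
207 [ 87  91  93  93  94  89  86  87  94 116 158 199 202 171 121  89  81  87
 105 116] [143 135 139 147 150 145 143 142 137 122 144 184 189 162 117  89  82  88
 107 118]
209 [ 92 101 107 109 111 112 116 124 123 111 140 192 207 195 154 109  93  86
  93 111] [141 136 141 150 154 148 140 140 154 134 140 190 207 195 160 119  98  90
  91 110]
211 [ 97 100 106 111 110 115 129 149 153 132 133 178 203 198 162 117  98  85
  83 106] [152 138 134 141 142 143 142 156 169 146 135 177 204 198 169 135 108  87
  83 103]
213 [107 108 108 108 108 109 110 107 107  94 101 129 149 148 137 120 106  91
  84  90] [154 155 154 151 151 146 146 145 150 141 121 131 148 150 139 123 107  91
  82  88]
215 [113 110 110 111 110 107 101  95  92  88  92  96 102 104 103 102 105 103
  90  92] [136 156 151 144 143 139 134 125 130 155 136 105 103 106 103 101 104 103
  90  89]
217 [116 111 111 111 114 113 107  96  88  92  96 106 114 122 133 128 114  95
  85  84] [166 171 166 159 158 157 155 154 156 163 138 113 115 123 133 129 113  94
  83  83]
```

```bash
python3 -c "
from plant import arm
print(arm.finish_job())"
```

```text
the job is handed in; nothing more can be done
None
```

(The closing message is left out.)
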